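Load a long cell into a spring-slider charger

TASK

Put the purple cell from the blue caddy on charge in the empty charger: set its flat minus end against the spring slider, push the slider back with it while the button end is still up, then tip the button end down behind the fixed plus contact and let go, leaving the cell lying fully home on the bay floor. Feel your way in: never force the cell against the charger, neither by ramming the slider into its stop nor by pressing down on a button end that has not cleared the contact. Leave the other cells and the things on the bench as they are.

Things in the scene. Friction and masses are not known exactly. Their poses are not given: they have to be found in the camera images.
- cell: The purple rechargeable cell to load, with a white band near its plus end: a cylinder 26 mm in diameter, 70 mm long over all, 95 g (0.8 to 1.25 times that), lying in one of the caddy's two places. Origin at the centre of the cylinder; x axis along the cell towards the plus (button) end. The y and z axes mean nothing, as the cell may roll.
- cell_plus (a point): End of the plus button (10 mm in diameter, standing 2 mm proud of the can), on the cell's axis, 35 mm from its centre.
- cell_minus (a point): Centre of the cell's flat minus end, on its axis, 35 mm from its centre.
- charger: The empty single-bay charger, black with a grey bay floor, 162 mm long, 48 mm wide at its ends, fixed to the bench. Origin on its underside, below the middle of a loaded cell; x points along the bay from the spring slider (white minus mark) to the plus contact (red plus mark, display), z up. Bay floor at z = 18 mm, 20 mm wide; a loaded cell's axis lies at y = 0, z = 31 mm.
- charger_contact (a point): Middle of the fixed plus contact, at x = 35, z = 28 mm in the charger's frame: the upright face of the head block, a block 45 mm long whose top is at z = 36 mm.
- charger_slider (a point): Tip of the slider's contact dome at rest, x = -23, z = 31 mm (this point does not move with it). The slider is a steel plate 16 mm wide, up to z = 34 mm, with a dome (5 mm radius) 2.5 mm proud of it, on a grey carriage; it yields only towards -x, pushing back with 4.5 N at rest, 10 N at its hard stop. More than 20 N bends it.
- charger_bay (a point): Middle of the bay floor, x = 0, z = 18 mm. With the slider on its stop the bay is only about 2 mm longer than the cell, and the tipping cell needs part of that: tip it in with the slider bearing lightly on its stop. Side guides 29 mm apart, flared to z = 34 mm, from x = -57 to -25 and 23 to 36 mm; between them the sides are cut away to 10 mm from the middle line, for the fingers.
- caddy: Blue plastic caddy fixed to the bench: plate 92 by 130 mm, 6 mm thick, with two places side by side at y = +40 and -40 mm; a cell lies along the caddy's x on two saddles 8 mm wide (in x) at x = +27 and -27 mm, its axis at z = 29 mm, between cheeks that rise to z = 26 mm. Origin at the centre of its underside.
- charger_busy: A second charger of the same kind, in use with the green cell in it; to be left alone.
- cell_green: Green cell of the same size, loaded in the busy charger; to be left alone. Origin at its centre.
- cell_grey: Grey cell of the same size in the caddy's other place; to be left alone. Origin at its centre.
- multimeter: Yellow hand-held multimeter lying on the bench, 75 by 150 by 46 mm. Origin at the centre of its underside. Bystander.
- test_box: Black test box with small knobs, 85 by 130 by 42 mm. Origin at the centre of its underside. Bystander.
- mouse: Black computer mouse, 100 by 58 by 30 mm. Origin at the centre of its underside. Bystander.
- solder_spool: Solder spool, 54 mm in diameter, 40 mm high. Origin at the centre of its underside. Bystander.
- screwdriver: Red screwdriver lying on the bench, 170 mm long, 26 mm thick. Origin below its middle. Bystander.
There are look-alikes about, which are no part of the job. Leave any orange look-alike of the charger alone.

How it is judged (in metres and radians):
On the way:
1. the cell's minus end, down in the bay, has pushed the slider well back while the button end is still up, above the head block (x of cell_minus in the frame of charger between -0.048 and -0.032 m and z of cell_minus in the frame of charger below 0.036 m and z of cell_plus in the frame of charger above 0.044 m and horizontal distance between cell and charger below 0.02 m and contact force between cell and charger above 4 N), for 0.1 s.
At the end, for the whole second after the job is handed in: The purple cell lies at rest in the charger's bay, button end at the plus contact (button within 2.5 mm of it), its axis within 2.2 mm of its home height (31 mm above the charger's underside) and 3 mm of the bay's middle line, within 0.06 rad of the bay's direction, and released (z of cell in the frame of charger between 0.0285 and 0.0332 m and y of cell in the frame of charger between -0.003 and 0.003 m and x of cell_plus in the frame of charger between 0.0325 and 0.0365 m and angle between the x axis of cell and the x axis of charger, either way round below 0.06 rad and linear speed of cell below 0.02 m/s); the robot touches nothing.
It fails at once if while the button end is still up, the cell's contact forces on the charger (slider, floor, plus contact, guides) add up to more than 22 N (z of cell_plus in the frame of charger above 0.0345 m and contact force between cell and charger above 22 N).
It fails at once if the cell's contact forces on the charger add up to more than 30 N (contact force between cell and charger above 30 N).
It fails at once if the grey or the green cell is moved by more than 6 mm (distance of any of cell_grey, cell_green from where it was at the start of the episode above 0.006 m).
It fails at once if the multimeter, test box, mouse, solder spool or screwdriver is moved by more than 15 mm (distance of any of multimeter, test_box, mouse, solder_spool, screwdriver from where it was at the start of the episode above 0.015 m).
It also fails if it takes over 70 s, if anything falls off the work surface, if the arm or the gripper's body presses on something with over 40 N, if the wrist force passes 120 N, or if a joint passes its speed limit or range.

ROBOT

A 6-joint arm with a two-finger parallel gripper is mounted at the origin on the work surface. World frame = base frame: x ahead of the robot, y to its left, z up, the work surface at z = 0. Lengths are in m, angles in degrees, forces in N, time in s.
With the tool pointing down it reaches from about 0.4 to 0.825 m from the base axis. Payload 7 kg.
Tool frame: the origin (TCP) lies on the centre line of the jaws, within the pads' length; the fingertips stand 11 mm ahead of it and the grasp point (between the pads) lies 8 mm behind it; z points along the fingers, y is the line along which they close (so a half turn about z gives the same grasp; the last joint's range is limited). The gripper opens to 88 mm and grips with 3 to 60 N. Pads are 19 mm wide; open, the fingers measure 130 mm over their backs; the gripper's body (78 mm by 193 mm) begins 47 mm behind the grasp point.
Start: joints at [83.371, 20.546, 0.682, 0, -70.136, -16.507], TCP at [0.265, 0.621, 0.238] pointing down, gripper open.
Joint ranges: [-176.03, 176.03], [-82.01, 121.73], [-58.28, 71.71], [-173.87, 95.51], [-174.79, -0.11], [-173.66, 173.66]. Speed limits (degrees/s): [136.94, 136.94, 172.46, 180, 180, 180].

INTERFACE

Orientations are given as [roll, pitch, yaw] about the fixed x, y, z axes, in that order (R = Rz(yaw) Ry(pitch) Rx(roll)).
In Python, from plant import r, capture, camera_model, job gives the robot as it stands.
- The arm moves only by the tool drive_tool, never from a script. Its argument "increments" is a list that holds one entry, the list of rows, each a list of 5 numbers: the gripper's target within -1 to 1 (fully open at 1, half-way at 0, shut at -1), then the shift along the tool's x, y, z scaled (see below), then the turn about the tool's z scaled (see below). In form: [[[gripper, tx, ty, tz, roll], ...]]. A call has 1 to 5 rows; each row is the pose to reach, as a shift and turn from the pose commanded when the call began, along the tool's axes at that moment, turning the shorter way round; what a row does not reach only later rows make up. The controller multiplies each number of a shift by 120 mm and each number of a turn by 360 degrees. A row lasts 1/8 s, in which the tool goes at most 62.5 mm and 10.7 degrees, less where a joint would pass 70% of its speed; a pose out of reach is approached as far as the arm can. A call with a number of a shift or a turn outside -1 to 1 is refused whole. A call with a gripper value outside its range is refused whole. The fingers move at their own pace and stop on an object; "squeeze" is the grip in N (left out, the last holds). Time passes only in rows, so rows that repeat a pose let the fingers close. It gives the time, the measured TCP pose, the force, the opening and the grip force at its end, in the units of the state.
- r.get_state(): the state, without advancing time (a new reading comes with each control period).
- capture(name): name is "scene" or "top" or "wrist"; returns the picture (384x512x3 uint8, red, green, blue); there is no depth.
- camera_model(name): a dict with "camera_matrix" (3x3 intrinsics, pixels), "k1" (the pictures are not rectified: a ray, as slopes to the right and down, at radius r is drawn at 1 + k1 r^2 times it, then the intrinsics apply), "rvec" (rotation vector, rad) and "tvec" (3), from world to camera coordinates, as OpenCV has them. Camera axes: x right, y down, z forward; pixel columns grow to the right and rows downward; lengths in m; the calibration is good to about 2 mm. A picture is of the moment at which its call begins: read the wrist's pose just before it. camera_model takes no time and is no camera call; for the wrist camera it gives the pose at the moment of the call.
- job.close_job(): hands the job in; it is judged then, once.
The state is a dict: "time_s": time; "joints": joint angles; "qd": joint speeds; "joint_torque": joint torques, N m; "tcp_pos": TCP position; "eef_rot": TCP orientation; "contact_force": force on the tool from outside, world axes, zero at the start; "moment": the same for the moment, N m; "gripper_width": finger opening in m; "gripper_force": force on a finger pad.
Only numpy, scipy, OpenCV 4.12 (cv2) and the standard library are available. Lean on these libraries where they do the work, as an engineer would, in place of code of your own. Each camera call takes 0.05 s, during which the arm holds its last target. There are 200 camera calls.

## Working session

There is one attempt and no reset: what is moved stays moved. The work goes in short steps, Python scripts to look and compute and a tool call to move; the robot and the scene stay as the last step left them, time stands still between calls to the robot, and variables do not carry over. Pictures are saved under pics/ and viewed, at most 10 in all, crops included, and the job is handed in when it is done.

Besides the shell and the picture viewer there is one more tool, called by a JSON object that holds its "method" and its "body". drive_tool: Moves the arm, as the interface text tells. Its arguments: {"type":"object","properties":{"increments":{"type":"array"},"squeeze":{"type":"number"}},"required":["increments"]}

```bash
mkdir -p pics; ls; python3 - <<'E'
from plant import r,capture,camera_model
import cv2,numpy as np
print(r.get_state())
for n in("scene","top","wrist"):
    m=camera_model(n);print(n,m)
    im=capture(n);cv2.imwrite(f"pics/{n}0.png",im[...,::-1])
a=cv2.imread("pics/top0.png");b=cv2.imread("pics/scene0.png")
cv2.imwrite("pics/a.png",cv2.resize(a,(800,600),interpolation=cv2.INTER_CUBIC))
cv2.imwrite("pics/b.png",cv2.resize(b,(800,600),interpolation=cv2.INTER_CUBIC))
E
```

```text
pics
{'time_s': 0.0, 'joints': array([ 8.33706216e+01,  2.05923158e+01,  6.33415603e-01, -1.92008459e-02,
       -7.01360384e+01, -1.65062807e+01]), 'qd': array([ 0.00683476, -0.02919043, -0.044892  , -0.00683985, -0.02833777,
        0.0137799 ]), 'joint_torque': array([-2.69040044e-05, -5.82719100e+01,  2.93063825e+01,  6.99740812e+00,
        6.98815507e-03, -1.63716059e-04]), 'tcp_pos': array([0.2650639 , 0.62026399, 0.23661291]), 'eef_rot': array([ 1.79903845e+02, -9.67043218e-03, -2.31421902e+01]), 'contact_force': array([-0.09072903, -0.29800771,  0.35042969]), 'moment': array([0.02349687, 0.00252326, 0.019055  ]), 'gripper_force': 0.0, 'gripper_width': 0.0874471635661755}
scene {'camera_matrix': array([[448.79819532,   0.        , 254.27416127],
       [  0.        , 448.79819532, 197.59429831],
       [  0.        ,   0.        ,   1.        ]]), 'k1': -0.09257961586013015, 'rvec': array([ 0.94988455,  2.66758095, -0.82438981]), 'tvec': array([ 0.47508919, -0.18331511,  1.71482485])}
top {'camera_matrix': array([[356.56957055,   0.        , 258.75505761],
       [  0.        , 356.56957055, 193.00914978],
       [  0.        ,   0.        ,   1.        ]]), 'k1': -0.07252808599591526, 'rvec': array([ 2.17260712, -2.15616537,  0.16309725]), 'tvec': array([-0.13033826,  0.52869919,  0.98198314])}
wrist {'camera_matrix': array([[330.85643155,   0.        , 255.51404544],
       [  0.        , 330.85643155, 191.05226346],
       [  0.        ,   0.        ,   1.        ]]), 'k1': -0.05177309212527576, 'rvec': array([-1.62582359,  2.46558626,  0.3679582 ]), 'tvec': array([ 0.67392896, -0.03686837,  0.39264112])}
```

View pics/a.png

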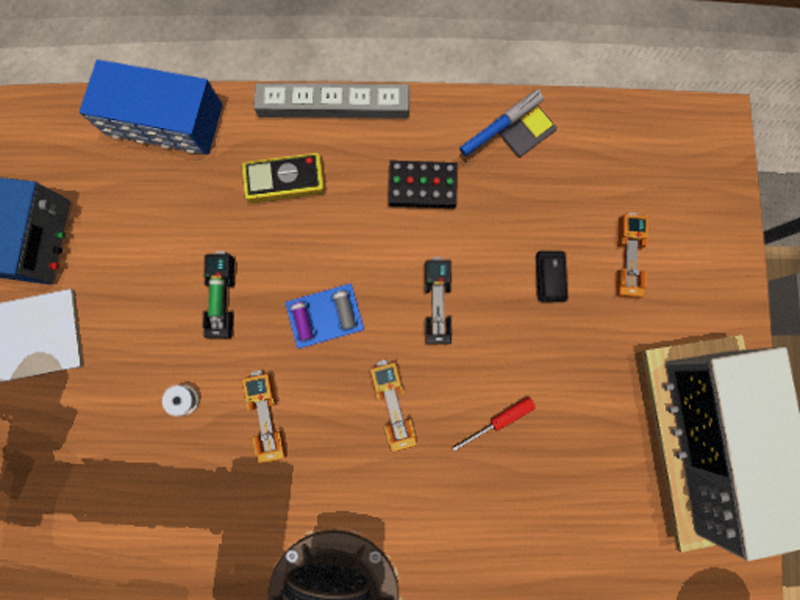

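View pics/b.png

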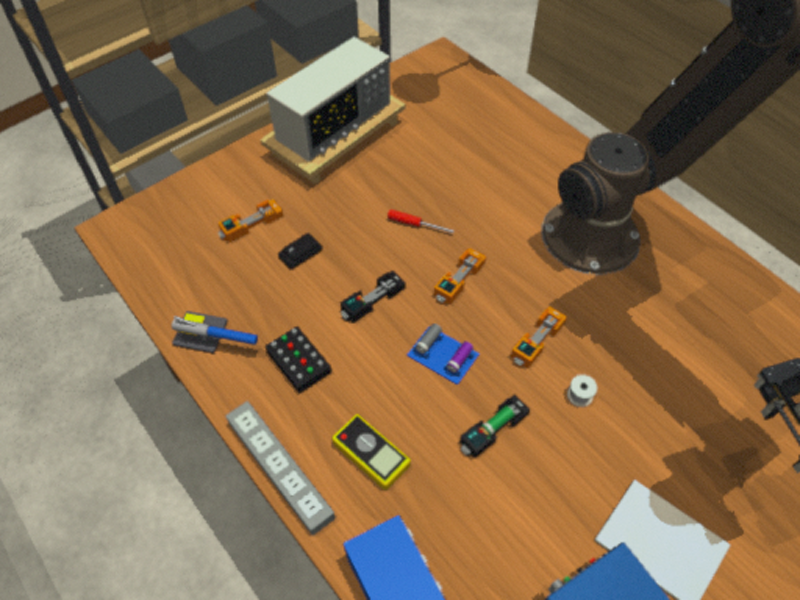

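The purple cell is in the caddy at about (302,322) in the top view (800x600). There are two black chargers: (218,295) holds the green cell, so it is the busy one, and (438,300) is black and empty with its display at the top, so it fits the description. The three orange ones, (265,415), (393,405) and (632,255), are look-alikes. The nearest orange one to the caddy must stay clear of the hand.

```bash
cat > h.py <<'E'
import numpy as np,cv2
from plant import r,capture,camera_model
def cam(m):
    R=cv2.Rodrigues(m["rvec"])[0]; return R,-R.T@m["tvec"]
def ray(m,px,z):
    "pixels (n,2) -> world points on plane z"
    d=np.array([m["k1"],0,0,0,0.]); px=np.array(px,float).reshape(-1,1,2)
    u=cv2.undistortPoints(px,m["camera_matrix"],d).reshape(-1,2)
    R,c=cam(m); w=np.c_[u,np.ones(len(u))]@R
    return c+w*((z-c[2])/w[:,2])[:,None]
def proj(m,P):
    return cv2.projectPoints(np.array(P,float).reshape(-1,3),m["rvec"],m["tvec"],m["camera_matrix"],np.array([m["k1"],0,0,0,0.]))[0].reshape(-1,2)
def snap(n,f):
    m=camera_model(n); s=r.get_state(); im=capture(n)[...,::-1].copy(); cv2.imwrite(f"pics/{f}.png",im); return m,s,im
def purple(im):
    h=cv2.cvtColor(im,cv2.COLOR_BGR2HSV); return cv2.inRange(h,(135,70,40),(165,255,255))
E
python3 - <<'E'
from h import *
for n in("top","scene","wrist"):
    print(n,cam(camera_model(n))[1])
m=camera_model("top");k=.64
for nm,p,z in(("purple",(302,322),.029),("grey",(345,310),.029),("charger head",(438,268),.036),("charger tail",(438,340),.02),("charger mid",(438,302),.018),("caddy",(325,316),.006)):
    print(nm,ray(m,[[p[0]*k,p[1]*k]],z)[0].round(3))
im=cv2.imread("pics/top0.png");q=purple(im);c=max(cv2.findContours(q,0,2)[0],key=cv2.contourArea);print(cv2.contourArea(c),cv2.minAreaRect(c))
s=r.get_state();R=cam(camera_model("wrist"))
print(R[1]-s["tcp_pos"],R[0])
E
```

```text
top [ 0.39845345 -0.1052525   1.04448961]
scene [1.06716661 0.5711442  1.31715153]
wrist [0.33910687 0.58888816 0.38479542]
purple [0.491 0.06  0.029]
grey [ 0.514 -0.018  0.029]
charger head [ 0.593 -0.188  0.036]
charger tail [ 0.461 -0.189  0.02 ]
charger mid [ 0.532 -0.189  0.018]
caddy [0.505 0.021 0.006]
141.5 ((193.17648315429688, 206.70591735839844), (20.372989654541016, 8.246212005615234), 75.96376037597656)
[ 0.0739981  -0.03150424  0.14794841] [[-0.39357862 -0.91928876  0.00201308]
 [-0.87860351  0.37680235  0.29338689]
 [-0.2704658   0.11370211 -0.95599167]]
```

{"method": "drive_tool", "body": {"increments": [[[1, 0.45, 0.425, 0, 0], [1, 0.9, 0.85, 0, 0], [1, 0.9, 0.85, 0, 0], [1, 0.9, 0.85, 0, 0]]]}}

```text
time_s: 0.65
tcp_pos: [0.3251, 0.4833, 0.2381]
eef_rot: [-180.0, 0.0, -23.2]
contact_force: [0.3, 0.2, 0.1]
gripper_width: 0.0873
gripper_force: 0.0
```

{"method": "drive_tool", "body": {"increments": [[[1, 0.45, 0.425, 0, 0], [1, 0.9, 0.85, 0, 0], [1, 0.9, 0.85, 0, 0], [1, 0.9, 0.85, 0, 0]]]}}

```text
time_s: 1.15
tcp_pos: [0.3842, 0.3481, 0.2378]
eef_rot: [-180.0, -0.0, -23.2]
contact_force: [-0.7, 0.9, -0.3]
gripper_width: 0.0881
gripper_force: 0.0
```

{"method": "drive_tool", "body": {"increments": [[[1, 0.45, 0.425, 0, 0], [1, 0.9, 0.85, 0, 0], [1, 0.9, 0.85, 0, 0], [1, 0.9, 0.85, 0, 0]]]}}

```text
time_s: 1.65
tcp_pos: [0.4436, 0.2122, 0.2375]
eef_rot: [-180.0, -0.0, -23.2]
contact_force: [0.7, -0.2, 0.6]
gripper_width: 0.0874
gripper_force: 0.0
```

{"method": "drive_tool", "body": {"increments": [[[1, 0.45, 0.425, 0, 0], [1, 0.9, 0.85, 0, 0], [1, 0.9, 0.85, 0, 0], [1, 0.9, 0.85, 0, 0]]]}}

```text
time_s: 2.15
tcp_pos: [0.5031, 0.0761, 0.2372]
eef_rot: [180.0, 0.0, -23.2]
contact_force: [0.3, 0.1, -0.1]
gripper_width: 0.0882
gripper_force: 0.0
```

{"method": "drive_tool", "body": {"increments": [[[0.3, 0.45, 0.425, 0, 0], [0.3, 0.9, 0.85, 0, 0], [0.3, 0.9, 0.85, 0, -0.06], [0.3, 0.9, 0.85, 0, -0.06], [0.3, 0.9, 0.85, 0, -0.06]]]}}

```text
time_s: 2.78
tcp_pos: [0.562, -0.0589, 0.2372]
eef_rot: [-180.0, 0.0, -1.5]
contact_force: [-0.1, 0.2, -0.4]
gripper_width: 0.0572
gripper_force: 0.0
```

```bash
python3 - <<'E'
from h import *
m,s,im=snap("wrist","w1")
print(proj(m,[[.49,.06,.029],[.53,-.19,.02]]))
cv2.imwrite("pics/w1b.png",cv2.resize(im,(800,600),interpolation=cv2.INTER_CUBIC))
E
```

```text
[[155.39739567 228.60839138]
 [368.86014436 188.09950355]]
```

View pics/w1b.png

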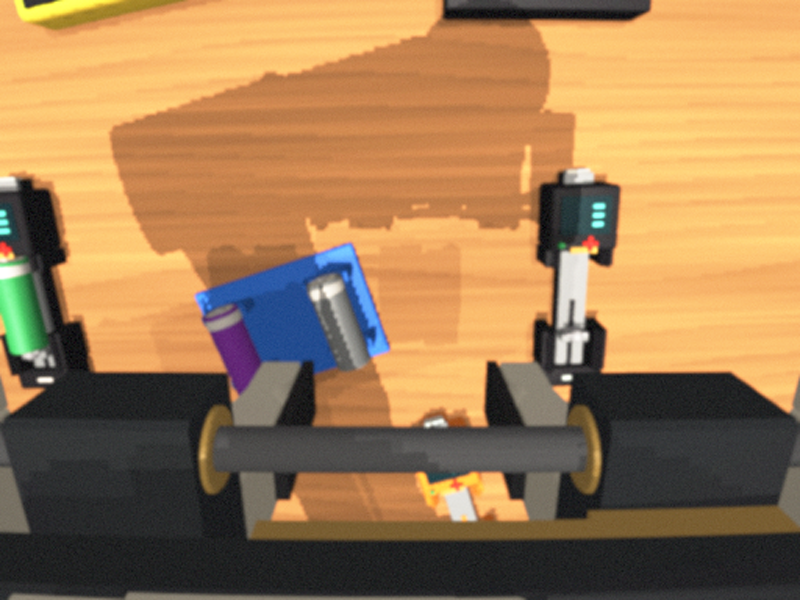

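The wrist view shows the purple cell (230,350) in the caddy's left place with its white band and plus end up and away. The empty black charger is at (575,280), with its red plus and display at the far end and the slider at the near end. Both match the description. I'll look at the charger from nearer first.

{"method": "drive_tool", "body": {"increments": [[[0.3, -0.25, 0.5, 0.25, 0], [0.3, -0.49, 1, 0.5, 0], [0.3, -0.49, 1, 0.5, 0], [0.3, -0.49, 1, 0.5, 0]]]}}

```text
time_s: 3.32
tcp_pos: [0.4991, -0.1789, 0.1773]
eef_rot: [180.0, 0.0, -1.7]
contact_force: [0.6, -0.3, -0.1]
gripper_width: 0.0575
gripper_force: 0.0
```

```bash
python3 - <<'E'
from h import *
m,s,im=snap("wrist","w2")
print(s["tcp_pos"],s["eef_rot"]);p=proj(m,[[.53,-.19,.02]])[0];print(p)
c=im[20:320,156:356]; cv2.imwrite("pics/w2b.png",cv2.resize(im[0:300,106:406],(600,600),interpolation=cv2.INTER_CUBIC))
E
```

```text
[ 0.49908843 -0.17891629  0.17728341] [ 1.79997443e+02  3.42249941e-02 -1.74063235e+00]
[265.8806661  144.84960285]
```

View pics/w2b.png

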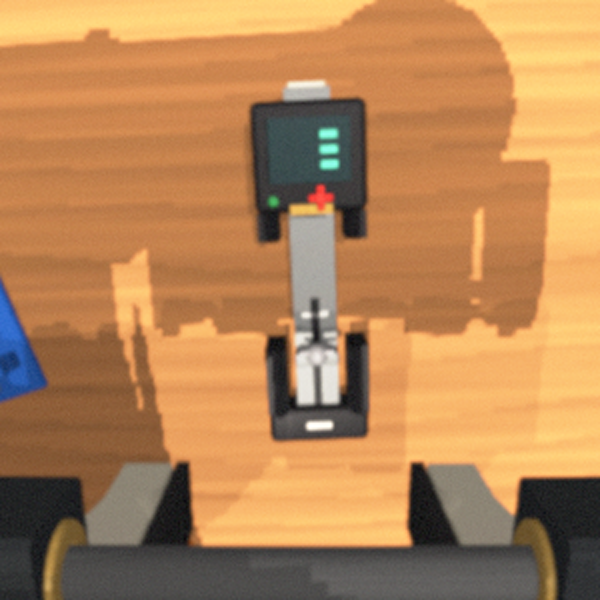

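The charger crop (2x, offset 106,0) shows the head block top from about (252..364,101) to (256..366,206), with the gold contact at (312,208). The bay floor strip runs (290–334,220) to (293–337,300), and the slider dome is at (317,354).

```bash
python3 - <<'E'
from h import *
m=camera_model("wrist")
f=lambda v,z:ray(m,[[106+v[0]/2,v[1]/2]],z)[0]
im=cv2.imread("pics/w2.png");g=cv2.cvtColor(im,6).astype(float)
# subpixel floor-strip edges per row
C=[]
for y in range(112,148):
    row=cv2.GaussianBlur(g[y-1:y+2,235:290],(3,1),0).mean(0)if 0 else g[y-1:y+2,235:290].mean(0)
    d=np.diff(row); 
    C.append((y,235+np.argmax(d[:27])+.5,))
for nm,v,z in(("headfarL",(252,103),.036),("headfarR",(364,99),.036),("headfar",(308,101),.036),("headnear",(311.5,206),.036),("goldmid",(312,208),.036),("floor220",(312,220),.018),("floor300",(315,300),.018),("dome",(317,354),.031),("tail",(320.5,437),.034),("tail mark",(319,426),.034)):
    print(nm,f(v,z).round(4))
for y in (215,230,250,270,285,296):
    r_=g[y//2,225:300]; print(y,r_.astype(int).tolist()[20:60])
E
```

```text
headfarL [ 0.6114 -0.163   0.036 ]
headfarR [ 0.6116 -0.2088  0.036 ]
headfar [ 0.6115 -0.1859  0.036 ]
headnear [ 0.5695 -0.1863  0.036 ]
goldmid [ 0.5687 -0.1865  0.036 ]
floor220 [ 0.5627 -0.1867  0.018 ]
floor300 [ 0.526  -0.1872  0.018 ]
dome [ 0.5032 -0.1873  0.031 ]
tail [ 0.4633 -0.188   0.034 ]
tail mark [ 0.4689 -0.1874  0.034 ]
215 [47, 76, 91, 93, 101, 124, 155, 172, 173, 165, 164, 163, 162, 158, 155, 156, 157, 157, 152, 155, 156, 159, 158, 164, 180, 182, 179, 161, 124, 112, 103, 85, 50, 28, 26, 25, 26, 31, 30, 39]
230 [47, 85, 114, 120, 116, 133, 165, 177, 170, 173, 171, 176, 174, 176, 173, 175, 174, 177, 175, 173, 175, 176, 175, 175, 176, 171, 171, 158, 133, 116, 113, 97, 59, 31, 22, 26, 29, 31, 26, 25]
250 [144, 140, 137, 137, 125, 126, 148, 167, 169, 171, 171, 171, 174, 171, 169, 170, 169, 167, 172, 172, 171, 171, 169, 175, 170, 170, 173, 164, 149, 137, 136, 142, 141, 138, 138, 137, 139, 139, 139, 141]
270 [133, 131, 129, 126, 123, 120, 130, 158, 171, 167, 173, 167, 167, 167, 171, 170, 168, 170, 170, 167, 168, 167, 170, 168, 168, 168, 169, 165, 147, 134, 130, 135, 135, 135, 134, 136, 133, 135, 137, 135]
285 [137, 141, 142, 143, 135, 120, 130, 149, 164, 167, 164, 166, 168, 169, 170, 168, 168, 169, 168, 165, 166, 166, 167, 168, 165, 167, 166, 169, 154, 140, 134, 141, 139, 139, 142, 138, 139, 141, 137, 138]
296 [131, 130, 130, 128, 129, 116, 123, 140, 159, 167, 166, 166, 165, 164, 167, 161, 149, 138, 137, 141, 152, 162, 165, 167, 166, 165, 168, 165, 158, 140, 132, 139, 135, 139, 135, 135, 137, 133, 135, 132]
```

{"method": "drive_tool", "body": {"increments": [[[0.3, -0.1, -0.5, 0, 0], [0.3, -0.2, -1, 0, 0], [0.3, -0.2, -1, 0, 0], [0.3, -0.2, -1, 0, 0]]]}}

```text
time_s: 3.88
tcp_pos: [0.4796, -0.0568, 0.1784]
eef_rot: [-180.0, -0.1, -1.4]
contact_force: [0.1, 0.3, 0.8]
gripper_width: 0.057
gripper_force: 0.0
```

{"method": "drive_tool", "body": {"increments": [[[0.3, -0.1, -0.5, 0, -0.022], [0.3, -0.2, -0.9, 0, -0.044], [0.3, -0.2, -0.9, 0, -0.044], [0.3, -0.2, -0.9, 0, -0.044]]]}}

```text
time_s: 4.38
tcp_pos: [0.458, 0.05, 0.1777]
eef_rot: [180.0, -0.0, 14.2]
contact_force: [0.3, -0.3, -0.8]
gripper_width: 0.0565
gripper_force: 0.0
```

```bash
python3 - <<'E'
from h import *
m,s,im=snap("wrist","w3")
print(s["tcp_pos"],s["eef_rot"])
q=cv2.morphologyEx(purple(im),cv2.MORPH_OPEN,np.ones((3,3)));c=max(cv2.findContours(q,0,2)[0],key=cv2.contourArea);rc=cv2.minAreaRect(c);print(cv2.contourArea(c),rc)
b=cv2.boxPoints(rc);print(b.round(1).tolist());P=ray(m,b,.029);print(P.round(4))
cv2.drawContours(im,[c],-1,(0,255,0),1)
x,y=map(int,rc[0]);print(x,y)
y0=max(0,y-120);x0=max(0,x-120);cv2.imwrite("pics/w3b.png",cv2.resize(im[y0:y0+240,x0:x0+240],(600,600)));print(x0,y0)
E
```

```text
[0.45799578 0.05001706 0.17769079] [ 1.79993222e+02 -7.77606025e-03  1.42215107e+01]
1677.5 ((250.92279052734375, 144.34078979492188), (65.9984130859375, 27.365764617919922), 87.33700561523438)
[[235.6999969482422, 112.0], [263.1000061035156, 110.69999694824219], [266.1000061035156, 176.6999969482422], [238.8000030517578, 177.89999389648438]]
[[0.5135 0.0812 0.029 ]
 [0.5204 0.0583 0.029 ]
 [0.4634 0.0405 0.029 ]
 [0.456  0.0648 0.029 ]]
250 144
130 24
```

View pics/w3b.png

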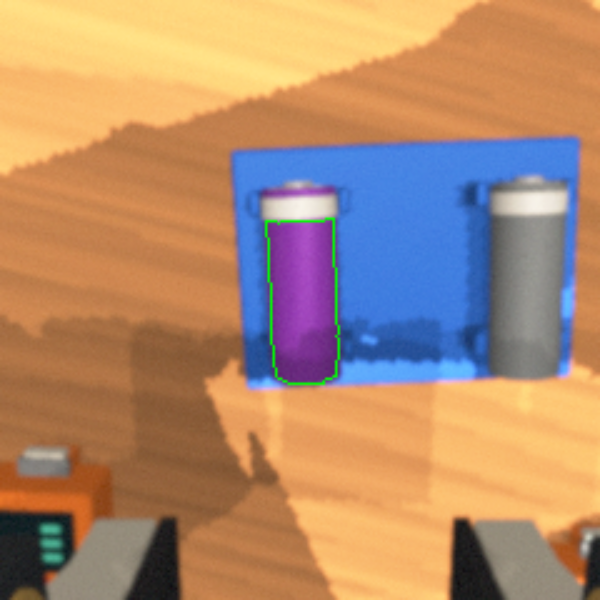

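The crop (2.5x, offset 130,24) shows the purple cell with its button at (300,184) and minus end at (306,384). The mask fits, the axis is nearly along the tool's x, and the grey cell is 225 px to the right.

```bash
python3 - <<'E'
from h import *
m=camera_model("wrist");s=r.get_state()
f=lambda v,z:ray(m,[[130+v[0]/2.5,24+v[1]/2.5]],z)[0]
a=f((300,200),.029);b=f((305.5,350),.029);d=(a-b)/np.linalg.norm(a-b);print("yaw",np.degrees(np.arctan2(d[1],d[0])))
p=f((300,187),.042);q=f((306,384),.042);print(p,q,np.linalg.norm(p-q))
mid=(p+q)/2; t=(mid-a)@d; ctr=a+d*t; ctr[2]=.029; print("can mid on axis",ctr)
yaw=np.radians(s["eef_rot"][2]);e=ctr-s["tcp_pos"];print("tool shift mm",1e3*(e[0]*np.cos(yaw)+e[1]*np.sin(yaw)),1e3*(e[0]*np.sin(yaw)-e[1]*np.cos(yaw)))
# grey cell & caddy
a2=f((528,200),.029);b2=f((527,350),.029);print("grey",a2,b2)
for v in((235,152),(579,139),(248,389),(573,375)):print(f(v,.006))
E
```

```text
yaw 16.03718398005658
[0.52779779 0.07120601 0.042     ] [0.46275069 0.05294845 0.042     ] 0.06756080530039897
can mid on axis [0.49522873 0.06223556 0.029     ]
tool shift mm 39.27819617292749 -3.1405640900120537
grey [ 0.54286938 -0.00689798  0.029     ] [ 0.49178177 -0.02335384  0.029     ]
[0.53314891 0.09785948 0.006     ]
[ 0.56920108 -0.02433694  0.006     ]
[0.44580138 0.07294778 0.006     ]
[ 0.4832189  -0.05169872  0.006     ]
```

{"method": "drive_tool", "body": {"increments": [[[0.2, 0.17, -0.013, 0.3, -0.005], [0.2, 0.335, -0.026, 0.6, -0.005], [0.2, 0.335, -0.026, 0.6, -0.005], [0.2, 0.335, -0.026, 0.6, -0.005]]]}}

```text
time_s: 4.92
tcp_pos: [0.4959, 0.0623, 0.106]
eef_rot: [180.0, 0.0, 16.0]
contact_force: [0.6, -0.4, -0.6]
gripper_width: 0.0525
gripper_force: 0.0
```

```bash
python3 - <<'E'
from h import *
m,s,im=snap("wrist","w4")
print(s["tcp_pos"],s["eef_rot"],s["gripper_width"])
q=purple(im);c=max(cv2.findContours(q,0,2)[0],key=cv2.contourArea);x,y,w,h=cv2.boundingRect(c);print(x,y,w,h)
for z in range(y,y+h,8):
    i=np.where(q[z])[0]
    if len(i): P=ray(m,[[i.min(),z],[i.max(),z]],.029);yaw=np.radians(s["eef_rot"][2]);e=P-s["tcp_pos"];print(z,i.min(),i.max(),"x",(1e3*(e[:,0]*np.cos(yaw)+e[:,1]*np.sin(yaw))).round(1),"y",(1e3*(e[:,0]*np.sin(yaw)-e[:,1]*np.cos(yaw))).round(1))
E
```

```text
[0.4958567  0.0622769  0.10597324] [1.79980119e+02 2.41119993e-02 1.59926977e+01] 0.052479257957581446
235 177 36 81
177 270 270 x [21.3 21.3] y [10.9 10.9]
185 236 270 x [15.5 15.5] y [-13.1  10.9]
193 236 270 x [9.6 9.6] y [-13.2  11. ]
201 236 270 x [3.6 3.5] y [-13.3  11.1]
209 237 270 x [-2.5 -2.6] y [-12.7  11.2]
217 237 270 x [-8.8 -8.8] y [-12.8  11.2]
225 237 270 x [-15.1 -15.1] y [-12.9  11.3]
233 237 270 x [-21.5 -21.5] y [-13.1  11.4]
241 238 269 x [-28. -28.] y [-12.4  10.7]
249 238 269 x [-34.6 -34.6] y [-12.5  10.8]
257 250 256 x [-41.4 -41.4] y [-3.5  1. ]
```

{"method": "drive_tool", "body": {"increments": [[[0.2, 0, -0.008, 0.35, 0], [0.2, 0, -0.008, 0.6, 0], [0.2, 0, -0.008, 0.71, 0], [0.2, 0, -0.008, 0.71, 0]]]}}

```text
time_s: 5.48
tcp_pos: [0.4955, 0.0641, 0.0208]
eef_rot: [180.0, 0.0, 16.1]
contact_force: [-0.0, 0.1, 0.4]
gripper_width: 0.0525
gripper_force: 0.0
```

{"method": "drive_tool", "body": {"increments": [[[-0.6, 0, 0, 0, 0], [-0.6, 0, 0, 0, 0], [-0.6, 0, 0, 0, 0], [-0.6, 0, 0, 0, 0], [-0.6, 0, 0, 0, 0]]], "squeeze": 15}}

```text
time_s: 6.1
tcp_pos: [0.4958, 0.0644, 0.0208]
eef_rot: [-180.0, -0.0, 16.1]
contact_force: [-0.7, 0.8, 5.6]
gripper_width: 0.0256
gripper_force: 15.0
```

{"method": "drive_tool", "body": {"increments": [[[-0.6, 0, 0, -0.1, 0], [-0.6, 0, 0, -0.22, 0], [-0.6, -0.24, 0, -0.22, 0], [-0.6, -0.475, 0, -0.22, 0], [-0.6, -0.475, 0, -0.22, 0]]]}}

```text
time_s: 6.72
tcp_pos: [0.439, 0.0477, 0.0476]
eef_rot: [-180.0, 0.0, 16.1]
contact_force: [1.4, -0.3, 0.1]
gripper_width: 0.0254
gripper_force: 15.0
```

```bash
python3 - <<'E'
from h import *
m,s,im=snap("wrist","w5")
print(s["tcp_pos"],s["contact_force"],s["gripper_width"])
cv2.imwrite("pics/w5b.png",im[100:384,130:400])
q=purple(im);c=max(cv2.findContours(q,0,2)[0],key=cv2.contourArea);print(cv2.minAreaRect(c))
E
```

```text
[0.43898497 0.04773324 0.04757692] [ 1.44573674 -0.2989311   0.06189765] 0.02538674700743385
((255.5, 250.5), (45.0, 57.0), 90.0)
```

View pics/w5b.png

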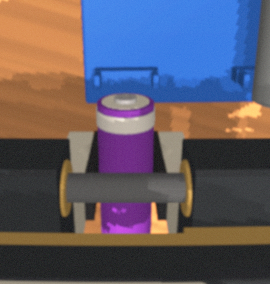

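{"method": "drive_tool", "body": {"increments": [[[-0.6, 0, 0, 0.12, 0], [-0.6, 0, 0, 0.2, 0], [-0.6, 0, 0, 0.22, 0], [-0.6, 0, 0, 0.235, 0]]]}}

```text
time_s: 7.28
tcp_pos: [0.4406, 0.0482, 0.0186]
eef_rot: [180.0, 0.1, 16.1]
contact_force: [-1.8, -0.5, 4.5]
gripper_width: 0.0255
gripper_force: 15.0
```

{"method": "drive_tool", "body": {"increments": [[[-0.6, 0, 0, 0.01, 0], [-0.6, 0, 0, 0.02, 0], [-0.6, 0, 0, 0.03, 0], [-0.6, 0, 0, 0.038, 0]]]}}

```text
time_s: 7.78
tcp_pos: [0.4404, 0.0482, 0.0139]
eef_rot: [180.0, 0.0, 16.1]
contact_force: [-3.9, -0.3, 3.6]
gripper_width: 0.0257
gripper_force: 15.0
```

{"method": "drive_tool", "body": {"increments": [[[-0.6, 0, 0, -0.3, 0], [-0.6, 0, 0, -0.6, 0], [-0.6, 0, 0, -0.6, 0], [-0.6, 0, 0, -0.6, 0]]]}}

```text
time_s: 8.28
tcp_pos: [0.4409, 0.0486, 0.0858]
eef_rot: [-180.0, -0.1, 16.1]
contact_force: [-0.4, -0.0, -1.4]
gripper_width: 0.0253
gripper_force: 15.0
```

```bash
cat >> h.py <<'E'
def inplane(m,s,px):
    "pixels -> (x,z) mm rel. TCP in tool's plane y=0 (z up)"
    d=np.array([m["k1"],0,0,0,0.]);u=cv2.undistortPoints(np.array(px,float).reshape(-1,1,2),m["camera_matrix"],d).reshape(-1,2)
    R,c=cam(m);w=np.c_[u,np.ones(len(u))]@R;y=np.radians(s["eef_rot"][2]);n=np.array([np.sin(y),-np.cos(y),0]);X=np.array([np.cos(y),np.sin(y),0])
    o=[]
    for a in w:
        t=((s["tcp_pos"]-c)@n)/(a@n) if abs(a@n)>.02*np.linalg.norm(a) else None
        if t is None: o.append(None);continue
        o.append(c+a*t-s["tcp_pos"])
    return c-s["tcp_pos"],[(e if e is None else (1e3*e@X,1e3*e[2])) for e in o],w@np.c_[X,n,[0,0,1]]
E
python3 - <<'E'
from h import *
m,s,im=snap("wrist","w6")
print(s["tcp_pos"],s["contact_force"])
cv2.imwrite("pics/w6b.png",cv2.resize(im[160:320,190:320],None,fx=4,fy=3.6,interpolation=cv2.INTER_CUBIC)[:600])
old=cv2.imread("pics/w5.png")
for n,i in(("before",old),("after",im)):
    h=cv2.cvtColor(i,cv2.COLOR_BGR2HSV); print(n)
    col=i[180:260,253:258].mean(1); 
    print([(180+k,*col[k].astype(int).tolist()) for k in range(0,70,2)])
E
```

```text
[0.44086579 0.04863177 0.08578647] [-0.37075986 -0.02809206 -1.431297  ]
before
[(180, 185, 98, 49), (182, 166, 88, 42), (184, 162, 85, 38), (186, 163, 87, 40), (188, 162, 86, 40), (190, 162, 86, 38), (192, 150, 86, 65), (194, 119, 110, 115), (196, 113, 116, 120), (198, 116, 117, 121), (200, 165, 169, 175), (202, 199, 203, 212), (204, 164, 172, 180), (206, 136, 151, 160), (208, 149, 156, 172), (210, 148, 89, 136), (212, 187, 65, 158), (214, 189, 63, 158), (216, 181, 74, 155), (218, 177, 166, 188), (220, 191, 205, 215), (222, 174, 188, 197), (224, 170, 184, 193), (226, 172, 184, 193), (228, 170, 184, 192), (230, 169, 183, 192), (232, 169, 178, 189), (234, 149, 119, 149), (236, 134, 47, 112), (238, 136, 46, 112), (240, 134, 48, 112), (242, 134, 46, 112), (244, 134, 44, 112), (246, 135, 46, 113), (248, 136, 46, 114)]
after
[(180, 160, 83, 39), (182, 161, 87, 40), (184, 160, 85, 39), (186, 160, 86, 44), (188, 119, 84, 91), (190, 61, 94, 139), (192, 59, 96, 146), (194, 74, 84, 133), (196, 126, 115, 139), (198, 144, 158, 167), (200, 137, 140, 148), (202, 135, 137, 143), (204, 135, 137, 144), (206, 137, 138, 145), (208, 135, 135, 141), (210, 147, 147, 155), (212, 187, 190, 198), (214, 187, 194, 201), (216, 165, 182, 191), (218, 160, 179, 188), (220, 159, 179, 187), (222, 166, 175, 189), (224, 134, 87, 127), (226, 129, 44, 109), (228, 128, 40, 107), (230, 128, 44, 107), (232, 139, 120, 141), (234, 161, 172, 181), (236, 164, 177, 186), (238, 164, 175, 185), (240, 164, 177, 185), (242, 165, 177, 186), (244, 163, 176, 185), (246, 160, 167, 176), (248, 135, 84, 123)]
```

View pics/w6b.png

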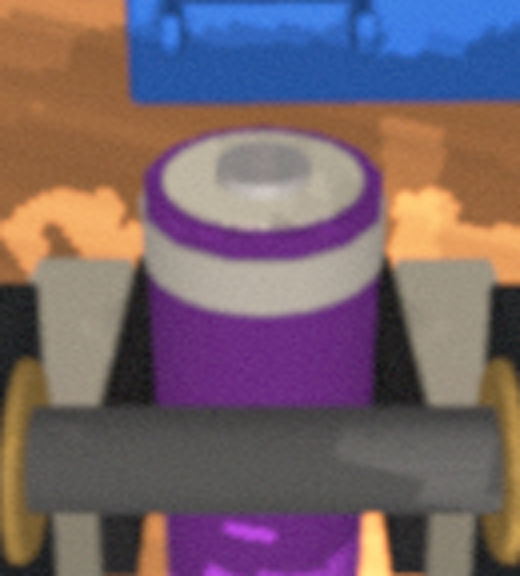

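```bash
cat > tilt.py <<'E'
from h import *
from scipy.optimize import least_squares
def model(m,s,t,d,zg=8.):
    "pixel rows of rim bottom, rim top, for tilt t(rad), cell centre d mm ahead of grip"
    y=np.radians(s["eef_rot"][2]);X=np.array([np.cos(y),np.sin(y),0]);c,sn=np.cos(t),np.sin(t)
    q=[(d*c+33*c+13*k*-sn, zg+(d+33)*sn+13*k*c) for k in(-1,1)]
    return proj(m,[s["tcp_pos"]+X*a/1e3+np.array([0,0,b/1e3]) for a,b in q])
def solve(m,s,rb,rt):
    o=least_squares(lambda p:model(m,s,p[0],p[1]*10)[:,1]-[rb,rt],[.2,0.]);return np.degrees(o.x[0]),o.x[1]*10,o.cost
E
python3 - <<'E'
from tilt import *
m=camera_model("wrist");s=r.get_state()
print(solve(m,s,195.3,231.6),solve(m,s,196.5,231),model(m,s,.26,0),model(m,s,0,0))
E
```

```text
(np.float64(15.280660100965022), np.float64(-1.4759180110767411), np.float64(8.077935669463161e-27)) (np.float64(13.51962858559688), np.float64(-2.335241432469102), np.float64(8.077935669463161e-27)) [[254.11324678 192.48559401]
 [253.91760748 228.11929979]] [[254.1879596  191.38543377]
 [253.97513618 210.17901946]]
```

{"method": "drive_tool", "body": {"increments": [[[-0.6, 0.05, 0.45, 0, 0], [-0.6, 0.1, 0.9, 0, 0], [-0.6, 0.1, 0.9, 0, 0]]]}}

```text
time_s: 8.7
tcp_pos: [0.4824, -0.0549, 0.0845]
eef_rot: [180.0, 0.1, 15.9]
contact_force: [0.1, 1.0, -0.7]
gripper_width: 0.0252
gripper_force: 15.0
```

{"method": "drive_tool", "body": {"increments": [[[-0.6, 0.05, 0.45, 0, 0], [-0.6, 0.1, 0.9, 0, 0], [-0.6, 0.1, 0.9, 0, 0]]]}}

```text
time_s: 9.07
tcp_pos: [0.524, -0.1547, 0.0844]
eef_rot: [-180.0, 0.1, 15.9]
contact_force: [-0.3, 1.4, -0.9]
gripper_width: 0.0255
gripper_force: 15.0
```

{"method": "drive_tool", "body": {"increments": [[[-0.6, 0.05, 0.16, 0, 0.02], [-0.6, 0.097, 0.328, 0, 0.0425], [-0.6, 0.097, 0.328, 0, 0.0425], [-0.6, 0.097, 0.328, 0, 0.0425], [-0.6, 0.097, 0.328, 0, 0.0425]]]}}

```text
time_s: 9.7
tcp_pos: [0.5453, -0.1862, 0.0858]
eef_rot: [-180.0, 0.0, 0.9]
contact_force: [-0.0, -0.2, -1.0]
gripper_width: 0.0255
gripper_force: 15.0
```

```bash
python3 - <<'E'
from h import *
m,s,im=snap("wrist","w7")
print(s["tcp_pos"],s["eef_rot"],s["contact_force"],camera_model("wrist")["tvec"])
cv2.imwrite("pics/w7b.png",cv2.resize(im[100:300,155:355],(600,600),interpolation=cv2.INTER_CUBIC))
E
```

```text
[ 0.54530745 -0.18617408  0.08579289] [-1.79991703e+02  3.26819876e-02  9.17274708e-01] [-0.02046146 -0.20002782 -1.01840889] [-0.19497083  0.52669238  0.40660819]
```

View pics/w7b.png

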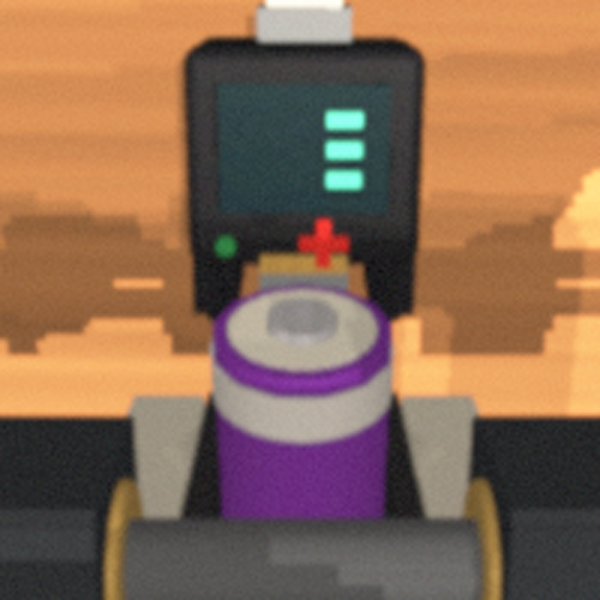

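The wrist view shows the cell tilted with its button up, centred at column 302. The head and gold contact are centred at about 304 straight ahead, so it is well aligned sideways. I'll work out the residual.

```bash
python3 - <<'E'
from tilt import *
m=camera_model("wrist");s=r.get_state()
f=lambda v,z:ray(m,[[155+v[0]/3,100+v[1]/3]],z)[0]
yaw=np.radians(s["eef_rot"][2])
def rel(P):
    e=1e3*(P-s["tcp_pos"]);return np.round([e[0]*np.cos(yaw)+e[1]*np.sin(yaw),e[0]*np.sin(yaw)-e[1]*np.cos(yaw),e[2]],2)
print("gold",rel(f((304.5,253),.036)),"head far",rel(f((305.5,45),.036)),"guides",rel(f((303.5,300),.030)))
# cell axis lateral
print("cell face",rel(f((302.5,330),s["tcp_pos"][2]+.017)),"band",rel(f((302,420),s["tcp_pos"][2]+.027)),"body",rel(f((303,500),s["tcp_pos"][2]+.015)))
print(solve(m,s,100+288/3,100+394/3),"gold world",f((304.5,253),.036),f((305.5,45),.036))
E
```

```text
gold [ 23.89   1.08 -49.96] head far [ 66.14   1.27 -49.96] guides [ 11.59   0.89 -55.96]
cell face [31.76  0.57 17.  ] band [22.66  0.49 27.  ] body [ 3.63  0.64 15.  ]
(np.float64(14.341167353266872), np.float64(-1.7730674170107386), np.float64(6.227290301111954e-21)) gold world [ 0.56934839 -0.18700897  0.036     ] [ 0.61159424 -0.18653241  0.036     ]
```

{"method": "drive_tool", "body": {"increments": [[[-0.6, 0.01, 0.002, 0.12, 0], [-0.6, 0.01, 0.002, 0.22, 0], [-0.6, 0.01, 0.002, 0.283, 0], [-0.6, 0.01, 0.002, 0.283, 0]]]}}

```text
time_s: 10.25
tcp_pos: [0.5463, -0.1873, 0.0509]
eef_rot: [-180.0, 0.1, 0.8]
contact_force: [0.4, 0.7, -2.0]
gripper_width: 0.0257
gripper_force: 15.0
```

{"method": "drive_tool", "body": {"increments": [[[-0.6, 0, 0, 0.017, 0], [-0.6, 0, 0, 0.034, 0], [-0.6, 0, 0, 0.034, 0]]]}}

```text
time_s: 10.62
tcp_pos: [0.547, -0.1873, 0.048]
eef_rot: [-180.0, -0.0, 0.8]
contact_force: [-0.5, -1.2, -0.2]
gripper_width: 0.0253
gripper_force: 15.0
```

{"method": "drive_tool", "body": {"increments": [[[-0.6, 0, -0.004, 0.01, 0], [-0.6, 0, -0.004, 0.02, 0], [-0.6, 0, -0.004, 0.02, 0]]]}}

```text
time_s: 11.0
tcp_pos: [0.5469, -0.1868, 0.0455]
eef_rot: [-180.0, 0.0, 0.8]
contact_force: [0.4, 0.6, -1.2]
gripper_width: 0.0256
gripper_force: 15.0
```

{"method": "drive_tool", "body": {"increments": [[[-0.6, 0, 0, 0.01, 0], [-0.6, 0, 0, 0.02, 0], [-0.6, 0, 0, 0.02, 0]]]}}

```text
time_s: 11.38
tcp_pos: [0.5472, -0.1868, 0.0435]
eef_rot: [180.0, -0.0, 0.8]
contact_force: [-1.1, 0.3, 3.0]
gripper_width: 0.0258
gripper_force: 16.8
```

{"method": "drive_tool", "body": {"increments": [[[-0.6, 0, 0, 0.01, 0], [-0.6, 0, 0, 0.02, 0], [-0.6, 0, 0, 0.02, 0]]]}}

```text
time_s: 11.75
tcp_pos: [0.5475, -0.1869, 0.0427]
eef_rot: [180.0, -0.1, 0.9]
contact_force: [-5.9, 2.4, 17.3]
gripper_width: 0.0257
gripper_force: 23.5
```

```bash
python3 - <<'E'
from h import *
m,s,im=snap("wrist","w8")
print(s["tcp_pos"],s["eef_rot"],s["contact_force"],s["moment"])
cv2.imwrite("pics/w8b.png",cv2.resize(im[100:300,155:355],(600,600),interpolation=cv2.INTER_CUBIC))
E
```

```text
[ 0.54745626 -0.18691518  0.04272562] [ 1.79964894e+02 -7.98725167e-02  8.53515085e-01] [-5.91333441  2.35599518 17.2501972 ] [1.02370512 2.08670802 0.0782752 ]
```

View pics/w8b.png

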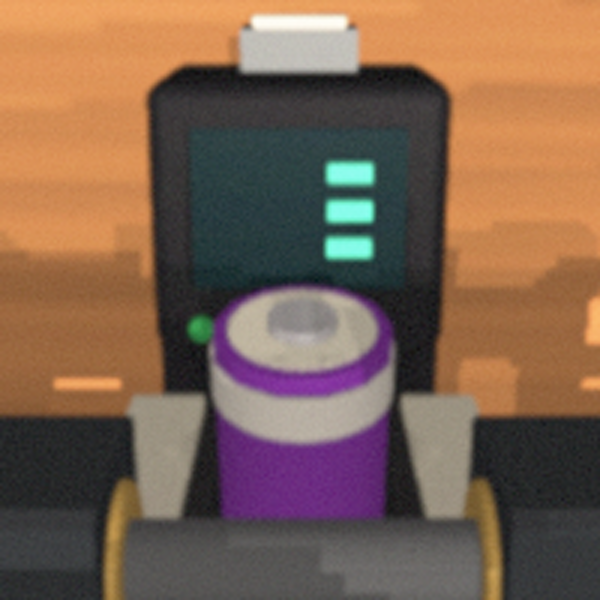

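The hand met 17 N. The cell's tilt is unchanged in the picture (rim 285/394 against 288/394), so a fingertip is on the plus-side guides and the cell is not loaded. I'll back off upward.

{"method": "drive_tool", "body": {"increments": [[[-0.6, 0, 0, -0.043, 0], [-0.6, 0, 0, -0.043, 0], [-0.6, 0, 0, -0.043, 0]]]}}

```text
time_s: 12.18
tcp_pos: [0.5467, -0.1867, 0.0455]
eef_rot: [-180.0, 0.0, 0.8]
contact_force: [0.1, -0.8, -1.7]
gripper_width: 0.0251
gripper_force: 15.0
```

{"method": "drive_tool", "body": {"increments": [[[-0.6, -0.008, 0, 0, 0], [-0.6, -0.016, 0, 0, 0], [-0.6, -0.016, 0, 0, 0]]]}}

```text
time_s: 12.55
tcp_pos: [0.5449, -0.1868, 0.0458]
eef_rot: [-180.0, 0.0, 0.8]
contact_force: [0.0, -1.2, -0.8]
gripper_width: 0.0255
gripper_force: 15.0
```

{"method": "drive_tool", "body": {"increments": [[[-0.6, -0.008, 0, 0, 0], [-0.6, -0.016, 0, 0, 0], [-0.6, -0.016, 0, 0, 0]]]}}

```text
time_s: 12.92
tcp_pos: [0.5431, -0.1868, 0.046]
eef_rot: [180.0, -0.0, 0.8]
contact_force: [1.2, -0.5, -0.9]
gripper_width: 0.0255
gripper_force: 15.0
```

{"method": "drive_tool", "body": {"increments": [[[-0.6, -0.008, 0, 0, 0], [-0.6, -0.016, 0, 0, 0], [-0.6, -0.016, 0, 0, 0]]]}}

```text
time_s: 13.3
tcp_pos: [0.5411, -0.1869, 0.0459]
eef_rot: [180.0, 0.0, 0.8]
contact_force: [0.3, -0.4, -1.2]
gripper_width: 0.0256
gripper_force: 15.0
```

{"method": "drive_tool", "body": {"increments": [[[-0.6, 0, 0, 0.006, 0], [-0.6, 0, 0, 0.012, 0], [-0.6, 0, 0, 0.012, 0]]]}}

```text
time_s: 13.68
tcp_pos: [0.5412, -0.1868, 0.0444]
eef_rot: [-180.0, 0.0, 0.8]
contact_force: [0.2, 0.9, -1.5]
gripper_width: 0.0255
gripper_force: 15.0
```

{"method": "drive_tool", "body": {"increments": [[[-0.6, 0, 0, 0.006, 0], [-0.6, 0, 0, 0.012, 0], [-0.6, 0, 0, 0.012, 0]]]}}

```text
time_s: 14.05
tcp_pos: [0.5412, -0.1868, 0.043]
eef_rot: [-180.0, 0.0, 0.8]
contact_force: [-0.3, 0.0, -0.7]
gripper_width: 0.0256
gripper_force: 15.0
```

{"method": "drive_tool", "body": {"increments": [[[-0.6, 0, 0, 0.009, 0], [-0.6, 0, 0, 0.018, 0], [-0.6, 0, 0, 0.018, 0]]]}}

```text
time_s: 14.42
tcp_pos: [0.5411, -0.1868, 0.0408]
eef_rot: [-180.0, 0.0, 0.8]
contact_force: [-0.2, 0.3, -1.1]
gripper_width: 0.0256
gripper_force: 15.0
```

{"method": "drive_tool", "body": {"increments": [[[-0.6, -0.008, 0, 0, 0], [-0.6, -0.016, 0, 0, 0], [-0.6, -0.016, 0, 0, 0]]]}}

```text
time_s: 14.8
tcp_pos: [0.5396, -0.1869, 0.0411]
eef_rot: [180.0, -0.0, 0.8]
contact_force: [1.8, -0.7, -0.5]
gripper_width: 0.0252
gripper_force: 15.0
```

{"method": "drive_tool", "body": {"increments": [[[-0.6, -0.008, 0, 0, 0], [-0.6, -0.016, 0, 0, 0], [-0.6, -0.016, 0, 0, 0]]]}}

```text
time_s: 15.18
tcp_pos: [0.5386, -0.1869, 0.0414]
eef_rot: [180.0, -0.1, 0.8]
contact_force: [5.1, -0.4, 0.2]
gripper_width: 0.0253
gripper_force: 15.0
```

The slider is felt at TCP x of about 0.539 (5 N). I'll grip a little firmer, go lower, then push it back step by step.

{"method": "drive_tool", "body": {"increments": [[[-0.6, 0, 0, 0, 0], [-0.6, 0, 0, 0.012, 0], [-0.6, 0, 0, 0.024, 0], [-0.6, 0, 0, 0.033, 0]]], "squeeze": 20}}

```text
time_s: 15.68
tcp_pos: [0.5387, -0.187, 0.0376]
eef_rot: [180.0, -0.1, 0.8]
contact_force: [5.4, -0.0, 2.7]
gripper_width: 0.0253
gripper_force: 20.0
```

{"method": "drive_tool", "body": {"increments": [[[-0.6, -0.008, 0, 0, 0], [-0.6, -0.016, 0, 0, 0], [-0.6, -0.025, 0, 0, 0], [-0.6, -0.025, 0, 0, 0]]]}}

```text
time_s: 16.18
tcp_pos: [0.5359, -0.187, 0.0376]
eef_rot: [180.0, -0.2, 0.8]
contact_force: [5.3, -0.3, 0.7]
gripper_width: 0.025
gripper_force: 20.0
```

```bash
python3 - <<'E'
from tilt import *
m,s,im=snap("wrist","w9")
print(s["tcp_pos"],s["eef_rot"],s["contact_force"],s["moment"])
col=im[180:260,253:258].mean(1).astype(int); print([(180+k,*col[k].tolist()) for k in range(6,70,2)])
E
```

```text
[ 0.53590986 -0.18700643  0.03758374] [ 1.79978308e+02 -1.64737686e-01  8.35228309e-01] [ 5.29898909 -0.28680674  0.73916609] [-0.06607191 -2.14117149  0.03891451]
[(186, 47, 52, 225), (188, 54, 63, 250), (190, 55, 63, 250), (192, 53, 73, 224), (194, 83, 104, 145), (196, 136, 129, 151), (198, 148, 162, 172), (200, 138, 144, 147), (202, 138, 139, 144), (204, 139, 141, 146), (206, 138, 140, 145), (208, 136, 138, 142), (210, 140, 142, 146), (212, 180, 183, 189), (214, 174, 178, 186), (216, 158, 173, 184), (218, 155, 173, 183), (220, 156, 174, 184), (222, 157, 170, 182), (224, 136, 93, 130), (226, 146, 48, 122), (228, 149, 52, 124), (230, 129, 45, 108), (232, 136, 106, 134), (234, 158, 168, 177), (236, 163, 174, 184), (238, 162, 175, 183), (240, 164, 176, 184), (242, 163, 174, 183), (244, 165, 176, 185), (246, 161, 167, 178), (248, 137, 89, 128)]
```

{"method": "drive_tool", "body": {"increments": [[[-0.6, -0.008, 0, 0, 0], [-0.6, -0.016, 0, 0.004, 0], [-0.6, -0.025, 0, 0.008, 0], [-0.6, -0.025, 0, 0.008, 0]]]}}

```text
time_s: 16.73
tcp_pos: [0.5336, -0.1871, 0.037]
eef_rot: [180.0, -0.2, 0.9]
contact_force: [7.3, 0.5, 2.1]
gripper_width: 0.0258
gripper_force: 20.0
```

{"method": "drive_tool", "body": {"increments": [[[-0.6, -0.008, 0, 0, 0], [-0.6, -0.016, 0, 0, 0], [-0.6, -0.025, 0, 0, 0], [-0.6, -0.025, 0, 0, 0]]]}}

```text
time_s: 17.23
tcp_pos: [0.5312, -0.1871, 0.0372]
eef_rot: [180.0, -0.3, 0.9]
contact_force: [7.6, 0.2, 2.2]
gripper_width: 0.0253
gripper_force: 20.0
```

{"method": "drive_tool", "body": {"increments": [[[-0.6, -0.008, 0, 0, 0], [-0.6, -0.016, 0, 0, 0], [-0.6, -0.016, 0, 0, 0]]]}}

```text
time_s: 17.6
tcp_pos: [0.5296, -0.1871, 0.0373]
eef_rot: [180.0, -0.3, 0.9]
contact_force: [8.5, -0.0, 2.2]
gripper_width: 0.0253
gripper_force: 20.0
```

{"method": "drive_tool", "body": {"increments": [[[-0.6, 0, 0, 0.007, 0], [-0.6, 0, 0, 0.014, 0], [-0.6, 0, 0, 0.021, 0], [-0.6, 0, 0, 0.021, 0]]]}}

```text
time_s: 18.1
tcp_pos: [0.5299, -0.1872, 0.0349]
eef_rot: [179.9, -0.4, 0.9]
contact_force: [9.0, 0.5, 2.7]
gripper_width: 0.0254
gripper_force: 20.0
```

{"method": "drive_tool", "body": {"increments": [[[-0.6, -0.008, 0, 0, 0], [-0.6, -0.016, 0, 0, 0], [-0.6, -0.016, 0, 0, 0]]]}}

```text
time_s: 18.48
tcp_pos: [0.5282, -0.1872, 0.035]
eef_rot: [179.9, -0.4, 0.9]
contact_force: [9.1, 0.2, 2.0]
gripper_width: 0.0253
gripper_force: 20.0
```

```bash
python3 - <<'E'
from tilt import *
m,s,im=snap("wrist","w10")
print(s["tcp_pos"],s["eef_rot"],s["contact_force"],s["moment"])
col=im[180:260,253:258].mean(1).astype(int); print([(180+k,*col[k].tolist()) for k in range(6,70,2)])
cv2.imwrite("pics/w10b.png",cv2.resize(im[80:280,155:355],(600,600),interpolation=cv2.INTER_CUBIC))
E
```

```text
[ 0.52817338 -0.18722046  0.0350044 ] [179.94716472  -0.37826756   0.88322499] [9.10958173 0.19653965 2.03296164] [-0.11323041 -3.26234992  0.0036966 ]
[(186, 103, 192, 238), (188, 132, 160, 180), (190, 120, 124, 124), (192, 113, 117, 117), (194, 115, 96, 112), (196, 136, 127, 148), (198, 148, 161, 171), (200, 138, 141, 146), (202, 135, 137, 142), (204, 134, 137, 141), (206, 137, 139, 142), (208, 132, 134, 138), (210, 150, 152, 157), (212, 186, 190, 196), (214, 177, 183, 192), (216, 152, 169, 179), (218, 150, 168, 179), (220, 151, 169, 179), (222, 151, 147, 168), (224, 129, 68, 116), (226, 155, 54, 130), (228, 155, 52, 129), (230, 132, 52, 113), (232, 141, 127, 148), (234, 159, 172, 179), (236, 162, 174, 181), (238, 162, 174, 182), (240, 160, 173, 181), (242, 161, 173, 181), (244, 162, 174, 181), (246, 153, 149, 166), (248, 129, 67, 114)]
```

View pics/w10b.png

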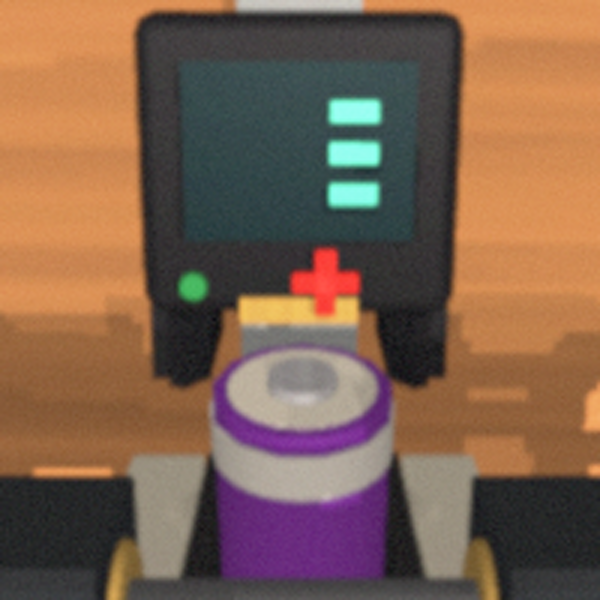

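The view shows the button (301,380) behind the gold contact (298,308), with clear floor visible between them. The cell is about 0.5 mm off to the right. I'll creep to the stop.

{"method": "drive_tool", "body": {"increments": [[[-0.6, -0.008, -0.003, 0, 0], [-0.6, -0.013, -0.003, 0, 0], [-0.6, -0.013, -0.003, 0, 0]]]}}

```text
time_s: 18.9
tcp_pos: [0.5269, -0.187, 0.0351]
eef_rot: [179.9, -0.4, 0.9]
contact_force: [10.0, -0.8, 2.3]
gripper_width: 0.0256
gripper_force: 20.0
```

{"method": "drive_tool", "body": {"increments": [[[-0.6, -0.004, 0, 0, 0], [-0.6, -0.009, 0, 0, 0], [-0.6, -0.009, 0, 0, 0]]]}}

```text
time_s: 19.27
tcp_pos: [0.5264, -0.1871, 0.0353]
eef_rot: [179.9, -0.5, 0.9]
contact_force: [10.2, -1.1, 3.2]
gripper_width: 0.0253
gripper_force: 20.0
```

```bash
python3 - <<'E'
from tilt import *
m,s,im=snap("wrist","w11")
print(s["tcp_pos"],s["eef_rot"],s["contact_force"])
yaw=np.radians(s["eef_rot"][2]);X=np.array([np.cos(yaw),np.sin(yaw),0])
col=im[120:260,246:250].mean(1).astype(int); print([(120+k,*col[k].tolist()) for k in range(44,84,2)])
for row in (176,178,180,182,184,186,188,190):
    P=ray(m,[[248,row]],.036)[0]-s["tcp_pos"];print(row,round(1e3*P@X,1))
E
```

```text
[ 0.52643851 -0.1870506   0.03530156] [179.92826312  -0.46851557   0.90433904] [10.24946208 -1.14819239  3.16987937]
[(164, 53, 51, 54), (166, 51, 49, 54), (168, 51, 49, 51), (170, 49, 49, 49), (172, 48, 48, 47), (174, 55, 89, 114), (176, 90, 182, 234), (178, 97, 197, 242), (180, 96, 195, 240), (182, 105, 194, 238), (184, 154, 180, 200), (186, 146, 152, 152), (188, 116, 119, 118), (190, 113, 117, 117), (192, 114, 116, 116), (194, 116, 113, 118), (196, 130, 105, 132), (198, 153, 165, 178), (200, 149, 162, 171), (202, 136, 139, 144)]
176 42.2
178 41.3
180 40.3
182 39.4
184 38.4
186 37.4
188 36.5
190 35.5
```

{"method": "drive_tool", "body": {"increments": [[[-0.6, -0.003, 0, 0, 0], [-0.6, -0.006, 0, 0, 0], [-0.6, -0.006, 0, 0, 0]]]}}

```text
time_s: 19.7
tcp_pos: [0.5263, -0.1871, 0.0355]
eef_rot: [179.9, -0.5, 0.9]
contact_force: [12.2, -1.8, 1.5]
gripper_width: 0.0255
gripper_force: 20.0
```

At the stop: x stopped moving while the force rose to 12 N. Next I'll lower in small steps, easing forward so the slider stays lightly on its stop.

{"method": "drive_tool", "body": {"increments": [[[-0.6, 0.004, 0, 0.005, 0], [-0.6, 0.006, 0, 0.01, 0], [-0.6, 0.008, 0, 0.018, 0], [-0.6, 0.008, 0, 0.018, 0]]]}}

```text
time_s: 20.2
tcp_pos: [0.5269, -0.1869, 0.0333]
eef_rot: [179.9, -0.5, 0.9]
contact_force: [10.6, -0.8, 2.5]
gripper_width: 0.0255
gripper_force: 20.0
```

{"method": "drive_tool", "body": {"increments": [[[-0.6, 0.002, 0, 0.006, 0], [-0.6, 0.003, 0, 0.012, 0], [-0.6, 0.003, 0, 0.012, 0]]]}}

```text
time_s: 20.58
tcp_pos: [0.5272, -0.1869, 0.0318]
eef_rot: [179.9, -0.5, 0.9]
contact_force: [10.1, 0.1, 3.5]
gripper_width: 0.0254
gripper_force: 20.0
```

{"method": "drive_tool", "body": {"increments": [[[-0.6, 0, 0, 0.006, 0], [-0.6, 0.001, 0, 0.012, 0], [-0.6, 0.001, 0, 0.012, 0]]]}}

```text
time_s: 20.95
tcp_pos: [0.5275, -0.1869, 0.0304]
eef_rot: [179.9, -0.5, 0.9]
contact_force: [10.6, -0.9, 3.7]
gripper_width: 0.0254
gripper_force: 20.0
```

{"method": "drive_tool", "body": {"increments": [[[-0.6, 0, 0, 0.005, 0], [-0.6, 0.001, 0, 0.01, 0], [-0.6, 0.001, 0, 0.01, 0]]]}}

```text
time_s: 21.32
tcp_pos: [0.5277, -0.1869, 0.0293]
eef_rot: [179.9, -0.5, 0.9]
contact_force: [11.0, 0.0, 4.5]
gripper_width: 0.0253
gripper_force: 20.0
```

```bash
cat > rows.py <<'E'
from tilt import *
import sys
m,s,im=snap("wrist",sys.argv[1])
print(s["tcp_pos"].round(4),s["contact_force"].round(1),s["moment"].round(2))
q=purple(im)[150:290,246:262].mean(1)>110
e=np.where(np.diff(q.astype(int)))[0]+150.5;print("purple edges",e)
g=cv2.inRange(cv2.cvtColor(im,cv2.COLOR_BGR2HSV),(18,120,150),(28,255,255))[120:260,240:250].mean(1)>110
print("gold rows",np.where(g)[0][[0,-1]]+120 if g.any() else None)
for k in range(len(e)-3):
    t=solve(m,s,e[k],e[k+3]) if e[k+3]-e[k]<45 else 0
    if t: print(e[k],e[k+3],np.round(t,2))
E
python3 rows.py w12; python3 - <<'E'
import sys;sys.argv=["","x"]
import cv2
from h import *
for f in("w6","w10"):
    im=cv2.imread(f"pics/{f}.png");q=purple(im)[150:290,246:262].mean(1)>110;print(f,np.where(np.diff(q.astype(int)))[0]+150.5)
E
```

```text
[ 0.5277 -0.1869  0.0293] [11.   0.   4.5] [-0.02 -3.89  0.02]
purple edges [221.5 230.5 245.5 273.5]
gold rows [181 189]
w6 [223.5 231.5 247.5 273.5]
w10 [222.5 231.5 246.5 273.5]
```

{"method": "drive_tool", "body": {"increments": [[[-0.6, 0.001, 0, 0.005, 0], [-0.6, 0.0025, 0, 0.01, 0], [-0.6, 0.0025, 0, 0.01, 0]]]}}

```text
time_s: 21.75
tcp_pos: [0.5278, -0.1869, 0.0281]
eef_rot: [179.9, -0.5, 0.9]
contact_force: [10.6, -0.1, 3.5]
gripper_width: 0.0251
gripper_force: 20.0
```

{"method": "drive_tool", "body": {"increments": [[[-0.6, 0.001, 0, 0.005, 0], [-0.6, 0.001, 0, 0.01, 0], [-0.6, 0.001, 0, 0.01, 0]]]}}

```text
time_s: 22.12
tcp_pos: [0.5281, -0.1869, 0.027]
eef_rot: [179.9, -0.5, 0.9]
contact_force: [10.6, -0.3, 4.1]
gripper_width: 0.0252
gripper_force: 20.0
```

```bash
python3 rows.py w13
```

```text
[ 0.5281 -0.1869  0.027 ] [10.6 -0.3  4.1] [-0.09 -3.73 -0.  ]
purple edges [218.5 226.5 242.5 273.5]
gold rows [183 191]
```

{"method": "drive_tool", "body": {"increments": [[[-0.6, 0.001, 0, 0.005, 0], [-0.6, 0.0015, 0, 0.01, 0], [-0.6, 0.0015, 0, 0.01, 0]]]}}

```text
time_s: 22.55
tcp_pos: [0.5283, -0.1869, 0.0258]
eef_rot: [179.9, -0.5, 0.9]
contact_force: [11.4, 0.0, 4.7]
gripper_width: 0.0252
gripper_force: 20.0
```

{"method": "drive_tool", "body": {"increments": [[[-0.6, 0.001, 0, 0.005, 0], [-0.6, 0.001, 0, 0.01, 0], [-0.6, 0.001, 0, 0.01, 0]]]}}

```text
time_s: 22.92
tcp_pos: [0.5285, -0.1869, 0.0246]
eef_rot: [179.9, -0.5, 0.9]
contact_force: [11.3, 0.7, 4.7]
gripper_width: 0.0255
gripper_force: 20.0
```

```bash
python3 rows.py w14
```

```text
[ 0.5285 -0.1869  0.0246] [11.3  0.7  4.7] [-0.12 -3.79 -0.01]
purple edges [213.5 221.5 237.5 273.5]
gold rows [186 194]
```

{"method": "drive_tool", "body": {"increments": [[[-0.6, 0.001, 0, 0.005, 0], [-0.6, 0.0015, 0, 0.01, 0], [-0.6, 0.0015, 0, 0.01, 0]]]}}

```text
time_s: 23.35
tcp_pos: [0.5286, -0.1869, 0.0233]
eef_rot: [179.9, -0.5, 0.9]
contact_force: [10.8, -0.8, 3.5]
gripper_width: 0.0252
gripper_force: 20.0
```

```bash
python3 rows.py w15
```

```text
[ 0.5286 -0.1869  0.0233] [10.8 -0.8  3.5] [-0.15 -3.83  0.03]
purple edges [210.5 218.5 235.5 273.5]
gold rows [187 195]
```

{"method": "drive_tool", "body": {"increments": [[[-0.6, 0, 0, 0.004, 0], [-0.6, 0.0005, 0, 0.006, 0], [-0.6, 0.0005, 0, 0.006, 0]]]}}

```text
time_s: 23.78
tcp_pos: [0.5287, -0.1869, 0.0226]
eef_rot: [179.9, -0.5, 0.9]
contact_force: [11.1, -0.3, 4.3]
gripper_width: 0.0253
gripper_force: 20.0
```

```bash
python3 rows.py w16
```

```text
[ 0.5287 -0.1869  0.0226] [11.1 -0.3  4.3] [-0.09 -3.8   0.  ]
purple edges [208.5 216.5 233.5 273.5]
gold rows [187 196]
```

{"method": "drive_tool", "body": {"increments": [[[-0.6, 0, 0, 0.004, 0], [-0.6, 0.0005, 0, 0.006, 0], [-0.6, 0.0005, 0, 0.006, 0]]]}}

```text
time_s: 24.2
tcp_pos: [0.5288, -0.1869, 0.0219]
eef_rot: [179.9, -0.5, 0.9]
contact_force: [10.7, -0.9, 4.0]
gripper_width: 0.0255
gripper_force: 20.0
```

```bash
python3 rows.py w17
```

```text
[ 0.5288 -0.1869  0.0219] [10.7 -0.9  4. ] [-0.07 -3.79  0.05]
purple edges [207.5 215.5 232.5 273.5]
gold rows [188 196]
```

{"method": "drive_tool", "body": {"increments": [[[-0.6, 0, 0, 0.004, 0], [-0.6, 0, 0, 0.006, 0], [-0.6, 0, 0, 0.006, 0]]]}}

```text
time_s: 24.62
tcp_pos: [0.5288, -0.1869, 0.0216]
eef_rot: [179.9, -0.5, 0.9]
contact_force: [9.0, 1.6, 9.9]
gripper_width: 0.0253
gripper_force: 20.0
```

```bash
python3 rows.py w18
```

```text
[ 0.5288 -0.1869  0.0216] [9.  1.6 9.9] [ 0.18 -3.31  0.05]
purple edges [206.5 214.5 231.5 273.5]
gold rows [188 197]
```

The cell is bottomed out (fz rose to 10 N) and level. I'll relieve the downward push, ease the button up to the contact, then let go.

{"method": "drive_tool", "body": {"increments": [[[-0.6, 0, 0, -0.005, 0], [-0.6, 0.005, 0, -0.005, 0], [-0.6, 0.01, 0, -0.005, 0], [-0.6, 0.015, 0, -0.005, 0], [-0.6, 0.015, 0, -0.005, 0]]]}}

```text
time_s: 25.3
tcp_pos: [0.5289, -0.1869, 0.0216]
eef_rot: [179.9, -0.3, 0.9]
contact_force: [6.2, 0.3, 9.2]
gripper_width: 0.0256
gripper_force: 20.0
```

```bash
python3 rows.py w19
```

```text
[ 0.5289 -0.1869  0.0216] [6.2 0.3 9.2] [ 0.2  -2.16 -0.03]
purple edges [206.5 214.5 231.5 273.5]
gold rows [189 197]
```

{"method": "drive_tool", "body": {"increments": [[[-0.6, 0, 0, -0.004, 0], [-0.6, 0, 0, -0.007, 0], [-0.6, 0, 0, -0.007, 0]]]}}

```text
time_s: 25.72
tcp_pos: [0.5288, -0.1869, 0.0219]
eef_rot: [180.0, -0.3, 0.9]
contact_force: [9.3, 0.3, 1.4]
gripper_width: 0.0259
gripper_force: 20.0
```

```bash
python3 rows.py w20
```

```text
[ 0.5288 -0.1869  0.0219] [9.3 0.3 1.4] [-0.27 -2.9   0.03]
purple edges [207.5 214.5 232.5 273.5]
gold rows [188 197]
```

{"method": "drive_tool", "body": {"increments": [[[-0.6, 0.004, 0, 0, 0], [-0.6, 0.008, 0, 0, 0], [-0.6, 0.012, 0, 0, 0], [-0.6, 0.012, 0, 0, 0]]], "squeeze": 8}}

```text
time_s: 26.28
tcp_pos: [0.5288, -0.1869, 0.0217]
eef_rot: [180.0, -0.2, 0.9]
contact_force: [4.5, 0.2, 5.4]
gripper_width: 0.0259
gripper_force: 8.0
```

```bash
python3 rows.py w21
```

```text
[ 0.5288 -0.1869  0.0217] [4.5 0.2 5.4] [-0.01 -1.61  0.02]
purple edges [206.5 214.5 231.5 273.5]
gold rows [189 197]
```

{"method": "drive_tool", "body": {"increments": [[[-0.5, 0, 0, 0, 0], [-0.3, 0, 0, 0, 0], [-0.1, 0, 0, 0, 0], [0.1, 0, 0, 0, 0], [0.1, 0, 0, 0, 0]]]}}

```text
time_s: 26.95
tcp_pos: [0.5265, -0.1867, 0.0202]
eef_rot: [-180.0, 0.1, 0.8]
contact_force: [-0.3, 0.1, -0.2]
gripper_width: 0.0473
gripper_force: 0.0
```

```bash
python3 rows.py w22
```

```text
[ 0.5265 -0.1867  0.0202] [-0.3  0.1 -0.2] [-0.05 -0.04  0.01]
purple edges [203.5 210.5 228.5 273.5]
gold rows [185 193]
```

{"method": "drive_tool", "body": {"increments": [[[0.1, 0, 0, -0.2, 0], [0.1, 0, 0, -0.6, 0], [0.1, 0, 0, -1, 0], [0.1, 0, 0, -1, 0], [0.1, 0, 0, -1, 0]]]}}

```text
time_s: 27.62
tcp_pos: [0.5265, -0.1866, 0.1403]
eef_rot: [-180.0, 0.0, 0.8]
contact_force: [0.1, 0.3, -1.5]
gripper_width: 0.0481
gripper_force: 0.0
```

{"method": "drive_tool", "body": {"increments": [[[0.1, -0.2, 0, -0.2, 0], [0.1, -0.25, 0, -0.3, 0], [0.1, -0.25, 0, -0.3, 0], [0.1, -0.25, 0, -0.3, 0]]]}}

```text
time_s: 28.12
tcp_pos: [0.4971, -0.187, 0.1755]
eef_rot: [-180.0, 0.1, 0.8]
contact_force: [-0.0, -0.6, -0.4]
gripper_width: 0.048
gripper_force: 0.0
```

```bash
python3 - <<'E'
from h import *
m,s,im=snap("wrist","w23");print(s["tcp_pos"],s["eef_rot"])
q=purple(im);cs=[c for c in cv2.findContours(q,0,2)[0] if cv2.contourArea(c)>30]
for c in cs: print(cv2.contourArea(c),cv2.boundingRect(c),np.round(cv2.boxPoints(cv2.minAreaRect(c)),1).tolist())
c=max(cs,key=cv2.contourArea);x,y,w,h=cv2.boundingRect(c)
mid=[]
for k in range(y+6,y+h-6,4):
    i=np.where(q[k])[0];mid.append((i.mean(),k))
P=ray(m,mid,.031);l=np.polyfit(P[:,0],P[:,1],1);print("cell yaw",np.degrees(np.arctan(l[0])),"y at .53",np.polyval(l,.53),"width",[len(np.where(q[k])[0]) for k in (y+8,y+h//2,y+h-8)])
cx=int(np.mean([a for a,_ in mid]));print(cx)
col=im[:,cx-2:cx+3].mean(1).astype(int);
for k in range(max(0,y-45),y+14,1):print(k,col[k].tolist(),end=";")
print();
for k in range(y+h-6,y+h+14):print(k,col[k].tolist(),end=";")
for z,row in((.031,y),(.044,y+h)): print(ray(m,[[cx,row]],z)[0])
E
```

```text
[ 0.49705173 -0.18699796  0.17552503] [-1.79987614e+02  6.22553992e-02  8.02112014e-01]
1786.0 (242, 120, 30, 67) [[242.0, 186.0], [242.0, 120.0], [271.0, 120.0], [271.0, 186.0]]
66.0 (240, 107, 33, 4) [[240.0, 107.0], [272.0, 107.0], [272.0, 110.0], [240.0, 110.0]]
cell yaw 0.66652357886011 y at .53 -0.18740214534569175 width [29, 28, 29]
255
75 [83, 81, 64];76 [81, 80, 62];77 [82, 81, 65];78 [81, 80, 62];79 [81, 81, 62];80 [83, 81, 63];81 [82, 82, 63];82 [79, 80, 61];83 [82, 81, 63];84 [83, 82, 63];85 [82, 80, 61];86 [84, 82, 64];87 [80, 79, 60];88 [77, 75, 61];89 [67, 68, 64];90 [63, 63, 67];91 [59, 59, 66];92 [59, 59, 65];93 [58, 57, 72];94 [58, 58, 118];95 [60, 63, 178];96 [61, 66, 202];97 [60, 65, 203];98 [64, 75, 194];99 [71, 114, 180];100 [86, 165, 216];101 [95, 194, 240];102 [99, 204, 245];103 [103, 202, 244];104 [130, 200, 238];105 [163, 192, 217];106 [177, 183, 195];107 [173, 158, 179];108 [173, 107, 158];109 [179, 73, 153];110 [185, 107, 170];111 [203, 176, 211];112 [222, 229, 238];113 [227, 237, 243];114 [227, 237, 243];115 [227, 238, 243];116 [227, 237, 243];117 [227, 237, 242];118 [226, 235, 241];119 [218, 219, 232];120 [199, 160, 201];121 [184, 97, 165];122 [180, 66, 153];123 [181, 63, 153];124 [182, 66, 155];125 [181, 66, 154];126 [181, 64, 153];127 [181, 64, 154];128 [181, 65, 153];129 [182, 67, 155];130 [182, 65, 154];131 [180, 63, 153];132 [182, 66, 155];133 [183, 66, 155];
181 [231, 95, 208];182 [231, 94, 207];183 [231, 93, 207];184 [230, 93, 207];185 [228, 101, 205];186 [221, 135, 206];187 [217, 187, 216];188 [222, 222, 230];189 [226, 229, 235];190 [223, 227, 232];191 [211, 216, 222];192 [188, 193, 200];193 [163, 169, 174];194 [145, 150, 156];195 [138, 145, 149];196 [139, 145, 148];197 [137, 144, 148];198 [139, 144, 149];199 [131, 137, 142];200 [106, 111, 114];[ 0.55194135 -0.18634656  0.031     ]
[ 0.49505291 -0.18709194  0.044     ]
```

```bash
python3 - <<'E'
from h import *
m=camera_model("wrist");s=r.get_state();im=cv2.imread("pics/w23.png")
p=ray(m,[[256,107]],.044)[0];q=ray(m,[[256.5,186.8]],.044)[0];print("can length if level",1e3*np.linalg.norm(p-q),p,q)
g=cv2.cvtColor(im,6)
for row in(60,75,85):
    l=g[row].astype(int);k=np.where(l[180:340]<100)[0]+180;P=ray(m,[[k.min(),row],[k.max(),row]],.036);print(row,k.min(),k.max(),P[:,1].mean(),P[:,0].mean())
h=cv2.cvtColor(im,cv2.COLOR_BGR2HSV);gm=cv2.inRange(h,(18,120,150),(28,255,255));ys,xs=np.where(gm[95:110,235:280]);print("gold",xs.min()+235,xs.max()+235,ys.min()+95,ys.max()+95)
gx=(xs.min()+xs.max())/2+235;print(ray(m,[[gx,104]],.036),"cell y there",ray(m,[[256,108.5]],.04))
m3,s3,t=snap("top","t2");o=cv2.imread("pics/top0.png")
for nm,(x,y) in dict(grey=(221,198),green=(139,190),meter=(181,113),box=(271,118),mouse=(353,176),spool=(115,256),driver=(316,272)).items():
    d=cv2.absdiff(t[y-18:y+18,x-18:x+18],o[y-18:y+18,x-18:x+18]).mean();print(nm,d.round(1),end=" ")
E
```

```text
can length if level 68.37136200308609 [ 0.56354545 -0.18703936  0.044     ] [ 0.49518801 -0.18841903  0.044     ]
60 226 284 -0.18572971513653969 0.6006923754106006
75 227 284 -0.18629397030332973 0.5889851457827997
85 227 283 -0.18598391537572118 0.5810366032861158
gold 245 266 100 104
[[ 0.56561028 -0.18660445  0.036     ]] cell y there [[ 0.56212264 -0.18706643  0.04      ]]
grey 52.3 green 39.3 meter 23.2 box 16.1 mouse 31.9 spool 60.4 driver 25.5
```

```bash
python3 -c "
from plant import job
print(job.close_job())"
```

```text
the job is handed in; nothing more can be done
None
```

The purple cell is in the empty charger, button end at the plus contact and lying level on the bay floor by the wrist camera, gripper clear. The job is handed in with no verdict returned; on the way the fingers touched a charger guide at 17 N, and whether the bystanders moved was not confirmed because the arm's shadow spoiled that check.

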